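# Load the blue tool holder into the workshop tool carousel

### The job

Turn the tool carousel by its black handle until the blue pocket stands at the red pointer, the loading point. Then stand the tool holder with the blue collar upright in the blue pocket, let go, and leave that pocket at the pointer.

Things in the scene. Friction and masses are not known exactly. Their poses are not given: they have to be found in the camera images.
- handle (a point): Centre of the black bar handle on the wheel's axis, 99 mm above the bench, with a 44 mm hub below it. Bar 80 mm long (along this point's x), 18 mm wide (y), 32 mm high, top at 115 mm; pinch it across its width from above and turn it about the vertical: the wheel turns with it. Its -x axis points to the blue pocket.
- wheel (a joint): Turn of the carousel wheel, rad, anticlockwise from above; 0 = blue pocket at the red pointer. Starts at 0.53 to 1.33. Light friction (0.08 N m); stays where left. Aluminium disc, 276 mm diameter, top 30 mm above the bench, with four open cups (blue, yellow, green, white) a quarter turn apart, 95 mm from the axis.
- blue_pocket (a point): Centre of the inner floor of the blue cup, 34 mm above the bench, 95 mm from the wheel axis. Cup 64 mm across inside, 72 mm outside; its wall rises 18 mm above this floor. Moves with the wheel; axes parallel to those of the handle.
- load_point (a point): Loading point, fixed: where the centre of a pocket's inner floor lies when that pocket stands at the red pointer; 95 mm from the wheel axis, 34 mm above the bench. The red pointer, a block 36 mm wide and 30 mm high, lies beyond it on the line from the axis, 154 to 190 mm from the axis; its -x axis points that way.
- blue_holder: Steel tool holder with a blue collar, upright and loose on the bench, about 0.22 kg, 78 mm high; origin at the centre of its underside, z up. Foot 40 mm diameter, 24 mm high; blue collar 46 mm diameter from 24 to 36 mm; steel stem (grip here) 30 mm diameter from 36 to 78 mm. Two like it with yellow and green collars stand near.
Things that resemble listed ones, but are neither listed nor needed, are in the scene too. Leave any purple look-alike of the blue_holder alone.

How it is judged:
By the outcome, as a careful person would: the job done as asked, in the order asked, and still so for the second after the job is handed in, with the robot touching nothing.
It also fails if it takes over 54 s, if anything falls off the work surface, if the arm or the gripper's body presses on something with over 40 N, if the wrist force passes 120 N, or if a joint passes its speed limit or range.

### The arm

A 6-joint arm with a two-finger parallel gripper is mounted at the origin on the work surface. World frame = base frame: x ahead of the robot, y to its left, z up, the work surface at z = 0. Lengths are in mm, angles in rad, forces in N, time in s.
With the tool pointing down it reaches from about 325 to 875 mm from the base axis. Payload 4.4 kg.
Tool frame: the origin (TCP) lies midway between the tips of the shut fingers; the grasp point (between the pads) lies 19 mm behind it; z points along the fingers, y is the line along which they close (so a half turn about z gives the same grasp; the last joint's range is limited). The gripper opens to 85 mm and grips with 20 to 120 N. Pads are 22 mm wide; open, the fingers measure 114 mm over their backs; the gripper's body (76 mm by 85 mm) begins 54 mm behind the grasp point. The pads swing forward as they close: fully open they stand 13 mm farther back than shut.
Start: joints at [1.034, 0.207, 1.542, -0, 1.393, -0.15], TCP at [216.382, 532.734, 198.182] pointing down, gripper open.
Joint ranges: [-2.73, 2.73], [-0.86, 2.22], [0.23, 2.46], [-1.11, 4.25], [0.08, 2.63], [-2.82, 2.82]. Speed limits (rad/s): [2.79, 2.79, 3.14, 3.14, 3.14, 3.14].

### API

Orientations are given as a rotation vector (axis times angle).
In Python, from cell import env gives the robot as it stands. The module is installed in compiled form; this text tells all that it offers.
- The arm moves only by the tool servo_tool, never from a script. Its argument "steps" is text: rows parted by semicolons, each of 7 numbers parted by spaces: the shift along the tool's x, y, z in mm, then the turn, a rotation vector about the tool's x, y, z in rad, then the opening, from -1 (shut) to 1 (fully open). In form: dx dy dz ax ay az gripper; .... A call has 1 to 5 rows; each row is the pose to reach, as a shift and turn from the pose commanded when the call began, along the tool's axes at that moment; what a row does not reach only later rows make up. A row lasts 1/12 s, in which the tool goes at most 41.7 mm and 7.16 degrees, less where a joint would pass 70% of its speed; a pose out of reach is approached as far as the arm can. A call with a gripper value outside its range is refused whole. The fingers move at their own pace and stop on an object; "squeeze" is the grip in N (left out, the last holds). Time passes only in rows, so rows that repeat a pose let the fingers close. It gives the time, the measured TCP pose, the force, the opening and the grip force at its end, in the units of the state.
- env.read_state(): the state, without advancing time (a new reading comes with each control period).
- env.camera(name): name is "side" or "top"; returns the picture (384x512x3 uint8, red, green, blue); there is no depth.
- env.camera_info(name): a dict with "camera_matrix" (3x3 intrinsics, pixels), "cam_to_world" (4x4, takes a point from camera to world coordinates). Camera axes: x right, y down, z forward; pixel columns grow to the right and rows downward; lengths in mm; the calibration is good to about 2 mm. A picture is of the moment at which its call begins. camera_info takes no time and is no camera call.
- env.job_done(): hands the job in; it is judged then, once.
The state is a dict: "t": time; "q": joint angles; "qvel": joint speeds; "effort": joint torques, N m; "position": TCP position; "ee_rot": TCP orientation; "ft_force": force on the tool from outside, world axes, zero at the start; "wrist_torque": the same for the moment, N m; "grip_width": finger opening in mm; "finger_force": force on a finger pad.
Only numpy, scipy, OpenCV 4.12 (cv2) and the standard library are available. Lean on these libraries where they do the work, as an engineer would, in place of code of your own. Each camera call takes 0.05 s, during which the arm holds its last target. There are 200 camera calls.

## Working session

There is one attempt and no reset: what is moved stays moved. The work goes in short steps, Python scripts to look and compute and a tool call to move; the robot and the scene stay as the last step left them, time stands still between calls to the robot, and variables do not carry over. Pictures are saved under pics/ and viewed, at most 10 in all, crops included, and the job is handed in when it is done.

Besides the shell and the picture viewer there is one more tool, called after "Emit:" as name(argument=value, ...), one argument or row to a line, values as JSON. servo_tool: Moves the arm, as the interface text tells. Its arguments: {"type":"object","properties":{"steps":{"type":"string"},"squeeze":{"type":"number"}},"required":["steps"]}

```bash
mkdir -p pics; python3 - <<'E'
from cell import env
import cv2,numpy as np
for n in("top","side"):
    im=env.camera(n); cv2.imwrite(f"pics/{n}0.png",cv2.cvtColor(im,cv2.COLOR_RGB2BGR))
    i=env.camera_info(n); print(n,np.round(i["camera_matrix"],1).tolist(),np.round(i["cam_to_world"],3).tolist())
s=env.read_state();print(s)
E
```

```text
top [[450.1, 0.0, 255.0], [0.0, 450.1, 190.9], [0.0, 0.0, 1.0]] [[-0.008, -0.977, 0.213, 393.23], [-1.0, 0.007, -0.003, -61.961], [0.002, -0.213, -0.977, 1025.058], [0.0, 0.0, 0.0, 1.0]]
side [[426.4, 0.0, 251.2], [0.0, 426.4, 192.0], [0.0, 0.0, 1.0]] [[0.831, -0.398, 0.388, 238.705], [-0.556, -0.599, 0.577, -580.699], [0.003, -0.695, -0.719, 752.978], [0.0, 0.0, 0.0, 1.0]]
{'t': 0.1, 'q': array([ 1.03453477e+00,  2.07383656e-01,  1.54282607e+00,  7.49458061e-06,
        1.39353176e+00, -1.50533006e-01]), 'qvel': array([-0.00018206, -0.00352987, -0.00292799,  0.00058871, -0.00171461,
        0.00117281]), 'effort': array([-1.03607013e-03, -3.84092510e+01, -2.92548412e+01, -2.89169411e-04,
        4.89572383e-03,  9.11924531e-06]), 'position': array([215.96242611, 532.07170905, 197.10712229]), 'ee_rot': array([-0.60201346, -3.08262635,  0.00317367]), 'ft_force': array([-0.3348338, -0.420671 , -0.0479717]), 'wrist_torque': array([-0.02713597, -0.01569481,  0.02914561]), 'finger_force': 0.0, 'grip_width': 85.14013337377799}
```

View pics/top0.png

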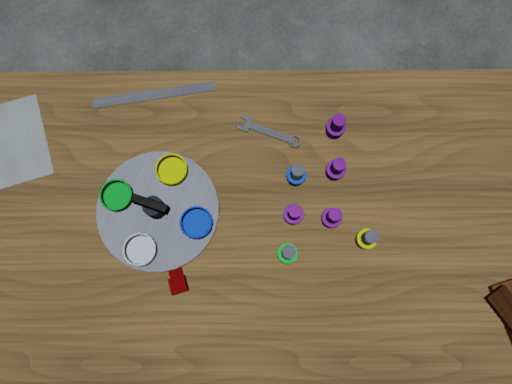

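View pics/side0.png

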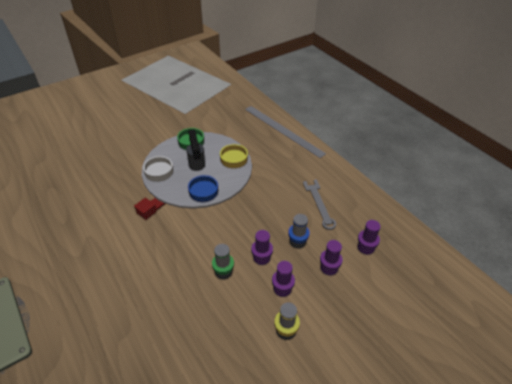

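The top view shows the wheel at about (157,211), the blue cup at (197,223) and the red pointer at (178,281). The blue-collared holder is at (297,175). Look-alikes: purple at (337,125), (337,170), (293,214), (332,217), green at (288,253), yellow at (368,238). Only (297,175) has a blue collar and steel stem, so it's the one to use. I'll confirm it in a crop while measuring.

```bash
cat > h.py <<'E'
import cv2,numpy as np
from cell import env
def ray(n,uv):
    i=env.camera_info(n);T=np.array(i["cam_to_world"]);K=np.array(i["camera_matrix"])
    d=T[:3,:3]@np.linalg.solve(K,[uv[0],uv[1],1.]);return T[:3,3],d
def onz(n,uv,z):
    o,d=ray(n,uv);return (o+d*(z-o[2])/d[2])[:2]
H={"blue":(100,125),"yellow":(25,35),"green":(50,80),"red":(0,8),"purple":(135,160)}
def blobs(im,c,amin=25):
    h=cv2.cvtColor(im,cv2.COLOR_RGB2HSV);a,b=H[c]
    m=cv2.inRange(h,(a,150,70),(b,255,255));m=cv2.morphologyEx(m,cv2.MORPH_CLOSE,np.ones((3,3)))
    cs,_=cv2.findContours(m,cv2.RETR_EXTERNAL,cv2.CHAIN_APPROX_NONE)
    return sorted([c for c in cs if cv2.contourArea(c)>amin],key=cv2.contourArea,reverse=True)
def ell(c):
    return cv2.fitEllipse(cv2.convexHull(c)) 
E
python3 - <<'E'
from h import *
I={n:cv2.cvtColor(cv2.imread(f"pics/{n}0.png"),cv2.COLOR_BGR2RGB) for n in("top","side")}
for n in I:
  for c in H:
    for b in blobs(I[n],c):
      e=ell(b);print(n,c,cv2.contourArea(b),np.round(e[0],1),np.round(e[1],1),"z52",onz(n,e[0],52).round(1),"z36",onz(n,e[0],36).round(1))
t=cv2.imread("pics/top0.png")[90:270,260:400];s=cv2.imread("pics/side0.png")[200:350,190:400]
cv2.imwrite("pics/crop.png",np.hstack([cv2.resize(t,(400,514)),cv2.resize(s,(400,514))]))
E
```

```text
top blue 773.5 [195.8 222.3] [31.8 32.3] z52 [536.5  64.4] z36 [538.8  66.4]
top blue 93.5 [295.8 174.4] [18.8 19.6] z52 [ 642.4 -156.3] z36 [ 646.5 -157.9]
top yellow 723.5 [171.  169.1] [30.7 31.4] z52 [656.8 122.4] z36 [661.2 125.4]
top yellow 116.5 [366.3 238.6] [19.7 21.4] z52 [ 498.1 -305. ] z36 [ 499.8 -309. ]
top green 726.5 [115.3 194.7] [30.1 32.1] z52 [599.1 243.3] z36 [602.5 248.3]
top red 344.0 [177.4 281.9] [18.6 33. ] z52 [409.3 100.8] z36 [409.5 103.4]
side blue 448.0 [202.7 187.1] [21.3 28.8] z52 [532.2  57.1] z36 [538.9  71.6]
side blue 75.5 [298.4 233.2] [15.9 18.9] z52 [ 632.5 -172.4] z36 [ 641.5 -163. ]
side red 214.5 [148.1 205.1] [14.1 26.4] z52 [403.8  74.8] z36 [407.6  89.8]
```

View pics/crop.png

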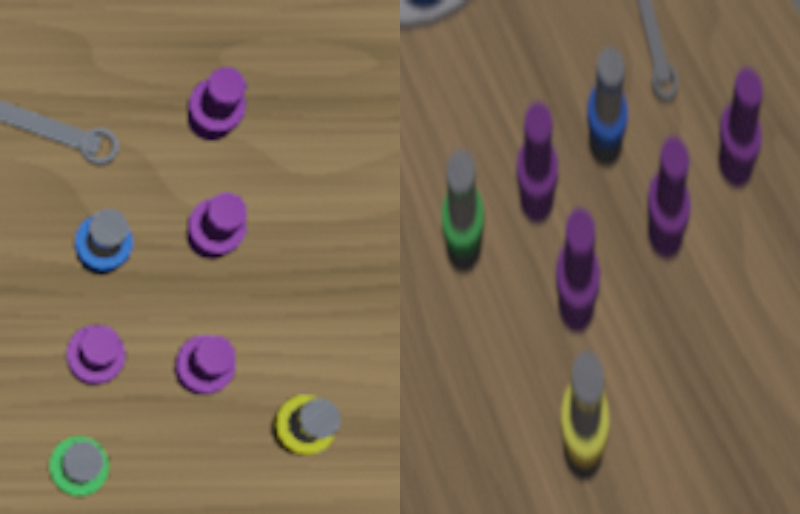

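The crop confirms it: blue collar with steel stem at crop (104,240), with only purple ones beside it. Now the pointer's direction more closely, and the first move.

```bash
cat >> h.py <<'E'
from scipy.spatial.transform import Rotation as R
def go(p,yang=None,s=None):
    "shift in tool axes and turn to bring TCP to p, pointing down, tool y at yang (deg)"
    s=s or env.read_state();A=R.from_rotvec(s["ee_rot"])
    d=A.inv().apply(np.array(p)-s["position"])
    w=np.zeros(3)
    if yang is not None:
        y=np.radians(yang);Y=np.array([np.cos(y),np.sin(y),0]);Z=np.array([0,0,-1.]);X=np.cross(Y,Z)
        w=(A.inv()*R.from_matrix(np.c_[X,Y,Z])).as_rotvec()
    yy=A.apply([0,1,0]);print("pos",s["position"].round(1),"yang",np.degrees(np.arctan2(yy[1],yy[0])).round(1),"shift",d.round(1),"turn",w.round(3))
E
python3 - <<'E'
from h import *
t=cv2.imread("pics/top0.png");c=t[255:305,150:210];s=cv2.imread("pics/side0.png")[185:235,120:180]
cv2.imwrite("pics/ptr.png",np.hstack([cv2.resize(c,(396,330),interpolation=0),cv2.resize(s,(396,330),interpolation=0)]))
b=blobs(t[:,:,::-1].copy(),"red")[0]
r=cv2.minAreaRect(b);print(r,[onz("top",p,30).round(1).tolist() for p in cv2.boxPoints(r)])
go([568,154,197],-19.3)
E
```

```text
((176.35769653320312, 280.8115539550781), (24.733034133911133, 16.751806259155273), 74.74488067626953) [[433.0, 132.1], [442.2, 97.2], [391.2, 81.8], [382.2, 116.3]]
pos [216.  532.1 197.1] yang 67.9 shift [-4.684e+02 -2.178e+02  4.000e-01] turn [-2.000e-03  1.000e-03  1.522e+00]
```

View pics/ptr.png

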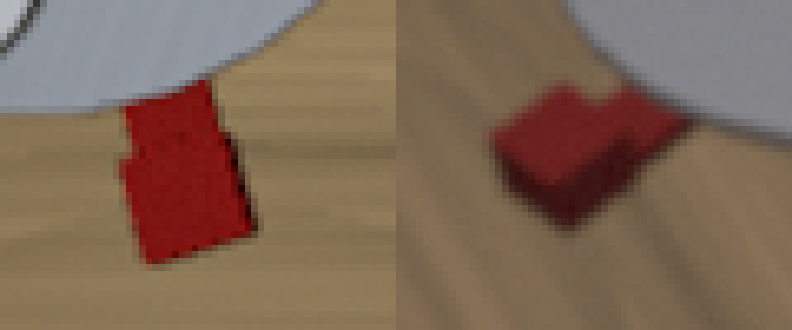

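The block's top face has corners near crop (148,264), (243,234), (226,135), (122,158), with a narrow tongue running under the disc. I'm using those corners at z=30 and moving above the handle.

```bash
python3 - <<'E'
from h import *
P=np.array([onz("top",(150+x/6.6-.5,255+y/6.6-.5),30) for x,y in[(148,264),(243,234),(226,135),(122,158)]]);c=P.mean(0)
C=np.array([567.8,153.9]);d=c-C;print(P.round(1),c,np.linalg.norm(d),np.degrees(np.arctan2(d[1],d[0])))
print("edge dir",[np.degrees(np.arctan2(*(v)[::-1])) for v in(P[0]-P[3],P[1]-P[2])])
o=C+95*d/np.linalg.norm(d);print("load",o)
E
```

```text
[[383.2 115.5]
 [392.5  84.8]
 [424.4  91.2]
 [417.2 125.2]] [404.31851435 104.15469286] 170.8823915235285 -163.07567138745222
edge dir [np.float64(-164.209787849885), np.float64(-168.66473033105683)]
load [476.91444416 126.2446978 ]
```

Emit:
servo_tool(
  steps="-468 -218 0 0 0 1.522 1; -468 -218 0 0 0 1.522 1; -468 -218 0 0 0 1.522 1; -468 -218 0 0 0 1.522 1; -468 -218 0 0 0 1.522 1",
)

```text
t: 0.52
position: [358.7, 378.5, 197.7]
ee_rot: [-1.528, -2.744, 0.001]
ft_force: [0.8, 1.2, 0.3]
grip_width: 85.3
finger_force: 0.0
```

```bash
python3 -c "
from h import *
go([568,154,197],-19.3)"
```

```text
pos [358.7 378.5 197.7] yang 31.8 shift [-301.1   59.7    0.7] turn [-0.001  0.     0.891]
```

Emit:
servo_tool(
  steps="-301 60 0 0 0 0.89 1; -301 60 0 0 0 0.89 1; -301 60 0 0 0 0.89 1; -301 60 0 0 0 0.89 1; -301 60 0 0 0 0.89 1",
)

```text
t: 0.93
position: [502.0, 226.9, 197.8]
ee_rot: [-2.299, -2.14, 0.001]
ft_force: [0.6, -0.2, -0.4]
grip_width: 85.2
finger_force: 0.0
```

```bash
python3 -c "
from h import *
go([568,154,197],-19.3)"
```

```text
pos [502.  226.9 197.8] yang -4.1 shift [-68.   71.1   0.7] turn [-0.001  0.     0.266]
```

Emit:
servo_tool(
  steps="-67 70 0 0 0 0.266 1; -67 70 0 0 0 0.266 1; -67 70 0 0 0 0.266 1; -67 70 0 0 0 0.266 1; -67 70 0 0 0 0.266 1",
)

```text
t: 1.35
position: [566.4, 156.9, 197.4]
ee_rot: [-2.556, -1.823, 0.002]
ft_force: [-0.1, -0.2, -1.1]
grip_width: 85.3
finger_force: 0.0
```

```bash
python3 - <<'E'
from h import *
go([568,154,80],-19.3)
im=np.hstack([env.camera("top")[130:300,60:260],env.camera("side")[90:260,110:310]])
cv2.imwrite("pics/ab.png",cv2.resize(im[:,:,::-1],(800,340)))
E
```

```text
pos [566.4 156.9 197.4] yang -19.0 shift [ -2.2   2.8 117.4] turn [-0.002  0.     0.005]
```

View pics/ab.png

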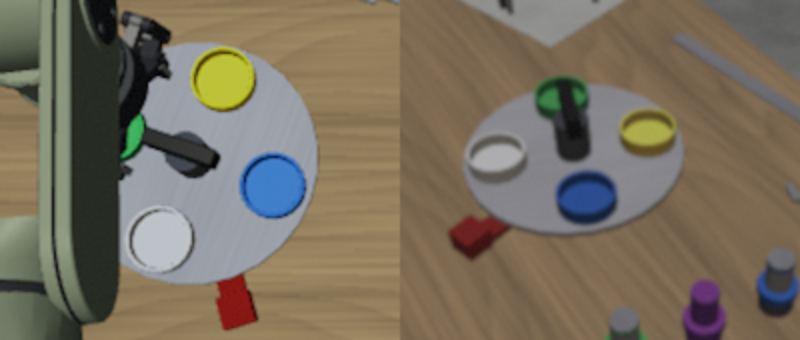

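The gripper appears left of the wheel (top crop about (140,60)) and is absent from the side crop, which doesn't fit a TCP above the handle. I'll project the measured TCP and look again before descending.

```bash
python3 - <<'E'
from h import *
s=env.read_state();print(s["t"],s["position"],s["q"].round(3))
for n in("top","side"):
    i=env.camera_info(n);T=np.linalg.inv(i["cam_to_world"]);K=np.array(i["camera_matrix"])
    print(n,np.round(i["cam_to_world"],3).tolist())
    for p in([0,0,0],s["position"],[216,532,197],[568,154,115]):
        v=K@(T@[*p,1])[:3];print(n,p,(v[:2]/v[2]).round(1),v[2].round())
im=np.hstack([cv2.resize(env.camera(n),(400,300)) for n in("top","side")])
cv2.imwrite("pics/full.png",im[:,:,::-1])
E
```

```text
1.45 [565.50829787 158.38867246 197.66641256] [1.25e-01 2.34e-01 1.51e+00 1.00e-03 1.40e+00 4.54e-01]
top [[-0.008, -0.977, 0.213, 393.23], [-1.0, 0.007, -0.003, -61.961], [0.002, -0.213, -0.977, 1025.058], [0.0, 0.0, 0.0, 1.0]]
top [0, 0, 0] [225.3 486.7] 918.0
top [565.50829787 158.38867246 197.66641256] [136.2 196. ] 844.0
top [216, 532, 197] [-92.4 397.9] 769.0
top [568, 154, 115] [148.7 202.9] 926.0
side [[0.831, -0.398, 0.388, 238.705], [-0.556, -0.599, 0.577, -580.699], [0.003, -0.695, -0.719, 752.978], [0.0, 0.0, 0.0, 1.0]]
side [0, 0, 0] [-33.4 339.3] 784.0
side [565.50829787 158.38867246 197.66641256] [188.4 108.5] 952.0
side [216, 532, 197] [-12.4  80.2] 1033.0
side [568, 154, 115] [193.8 138.2] 1010.0
```

View pics/full.png

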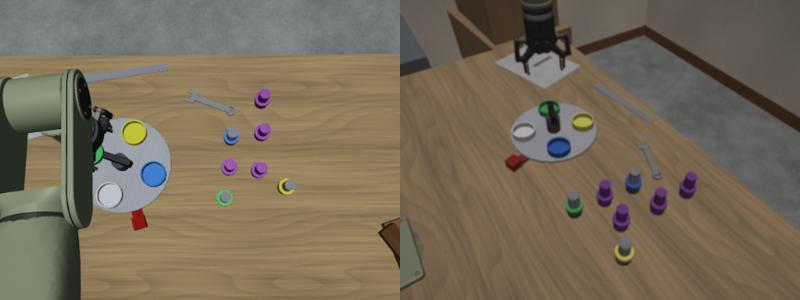

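The TCP projects to top (136,196) and side (188,108), but the fingers show about 15 px above that in side. I need an enlarged look at the fingertips to find the true offset.

```bash
python3 - <<'E'
from h import *
print(env.read_state()["position"])
a=env.camera("top")[130:230,100:180];b=env.camera("side")[40:140,140:240]
f=lambda x:cv2.convertScaleAbs(cv2.resize(x,None,fx=4.4,fy=4.4,interpolation=cv2.INTER_CUBIC),alpha=1.7,beta=15)
cv2.imwrite("pics/tips.png",np.hstack([f(a),f(b)])[:,:,::-1])
E
```

```text
[565.58153199 158.7886664  198.05220699]
```

View pics/tips.png

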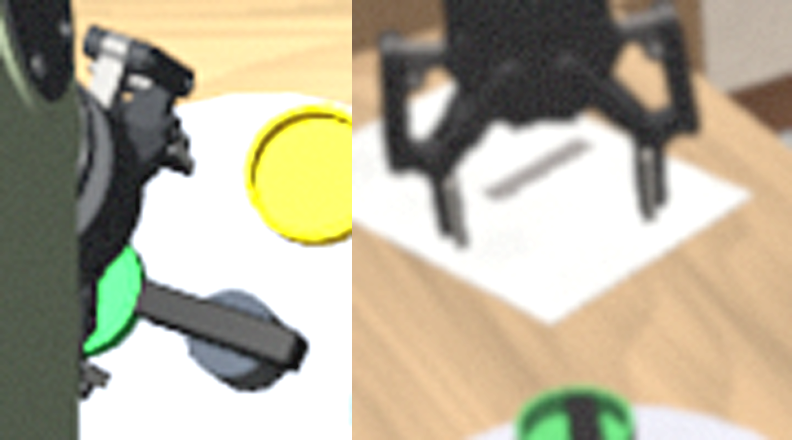

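Fingertips: top px (141,167.5) and (121,217), side px (207.7,88.9) and (163.4,95.7). Now to triangulate the pairs.

```bash
python3 - <<'E'
from h import *
def tri(a,b):
    (o,d),(p,e)=ray("top",a),ray("side",b)
    x=np.linalg.lstsq(np.c_[d,-e],p-o,rcond=None)[0];A=o+x[0]*d;B=p+x[1]*e
    return (A+B)/2,np.linalg.norm(A-B)
a,b=tri((141,167.5),(207.7,88.9)),tri((121,217),(163.4,95.7));print(a,b,(a[0]+b[0])/2,np.linalg.norm(a[0]-b[0]))
print(tri((195.8,222.3),(202.7,187.1)))
E
```

```text
(array([608.47642417, 140.33602651, 242.49984655]), np.float64(0.03961063830164403)) (array([518.3949672 , 171.97737684, 240.71897904]), np.float64(1.231782172742024)) [563.43569568 156.15670167 241.60941279] 95.4935360652329
(array([537.15771634,  66.01634214,  41.8862041 ]), np.float64(1.4885419751199556))
```

Tip xy agrees with the state within 3 mm, but tip z comes out at 241, not about 211. I'll descend in part and recheck the height before gripping.

```bash
python3 -c "
from h import *
go([569,155,100],-19.3)"
```

```text
pos [565.9 158.7 198.3] yang -18.8 shift [-2.5  4.1 98.3] turn [-0.    -0.     0.008]
```

Emit:
servo_tool(
  steps="-2 4 25 0 0 0.008 1; -2 4 50 0 0 0.008 1; -2 4 75 0 0 0.008 1; -2 4 98 0 0 0.008 1; -2 4 98 0 0 0.008 1",
)

```text
t: 2.07
position: [564.8, 154.3, 94.7]
ee_rot: [-2.559, -1.814, 0.015]
ft_force: [-1.2, 0.1, -0.7]
grip_width: 85.3
finger_force: 0.0
```

```bash
python3 - <<'E'
from h import *
go([569,155,80],-19.3)
a=env.camera("top")[150:250,100:190];b=env.camera("side")[80:180,140:230]
f=lambda x:cv2.convertScaleAbs(cv2.resize(x,None,fx=4.4,fy=4.4,interpolation=cv2.INTER_CUBIC),alpha=1.7,beta=15)
cv2.imwrite("pics/tips2.png",np.hstack([f(a),f(b)])[:,:,::-1])
E
```

```text
pos [564.8 154.3  94.7] yang -19.3 shift [ 2.1  3.9 14.6] turn [-0.01   0.005 -0.001]
```

View pics/tips2.png

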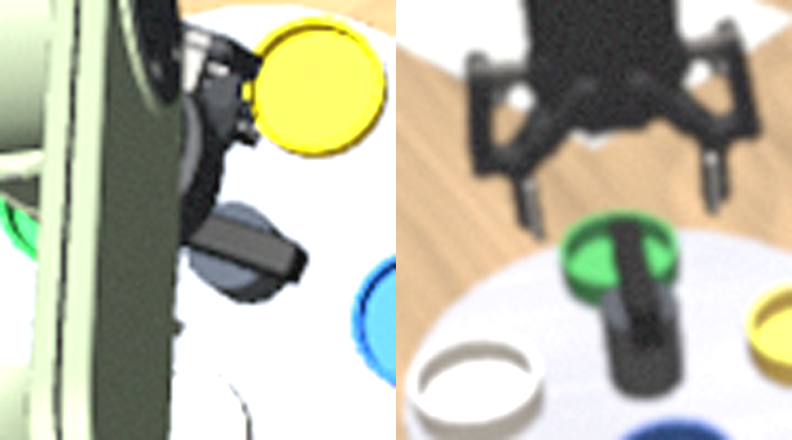

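Tips now: top (156.8,181.8) and (140.9,224.3), side (211.8,127.7) and (172,133.4). They still look above the bar.

```bash
cat >> h.py <<'E'
def tri(a,b):
    (o,d),(p,e)=ray("top",a),ray("side",b)
    x=np.linalg.lstsq(np.c_[d,-e],p-o,rcond=None)[0];A=o+x[0]*d;B=p+x[1]*e
    return (A+B)/2,np.linalg.norm(A-B)
E
python3 - <<'E'
from h import *
a,b=tri((156.8,181.8),(211.8,127.7)),tri((140.9,224.3),(172,133.4));print(a,b,(a[0]+b[0])/2)
print(env.read_state()["position"])
go([569,155,80],-19.3)
# bar end tips: check bar height, top crop near end (302,258), side near end (650,335)
print(tri((100+302/4.4,150+258/4.4),(140+(652-396)/4.4,80+320/4.4)))
E
```

```text
(array([606.31072629, 132.62111932, 143.23544511]), np.float64(1.1539465126663573)) (array([518.90657446, 160.00353662, 146.82113458]), np.float64(0.7268397774835402)) [562.60865038 146.31232797 145.02828985]
[568.90900117 154.65973732  99.70732974]
pos [568.9 154.7  99.7] yang -19.4 shift [ 0.4  0.  19.7] turn [-0.002  0.001 -0.001]
(array([557.62866475, 115.01770138, 102.79203357]), np.float64(0.6933803144586866))
```

The state and the vision disagree by about 30 mm in tip height. A gentle close here tells which is right: if the state is right it grips the bar (18 mm), and if vision is right it shuts on air.

Emit:
servo_tool(
  steps="0 0 0 0 0 0 -1; 0 0 0 0 0 0 -1; 0 0 0 0 0 0 -1; 0 0 0 0 0 0 -1; 0 0 0 0 0 0 -1",
  squeeze=20,
)

```text
t: 2.58
position: [570.6, 154.2, 101.2]
ee_rot: [2.564, 1.814, 0.002]
ft_force: [0.6, 0.3, 0.3]
grip_width: 25.8
finger_force: 0.0
```

Emit:
servo_tool(
  steps="0 0 0 0 0 0 -1; 0 0 0 0 0 0 -1; 0 0 0 0 0 0 -1; 0 0 0 0 0 0 -1; 0 0 0 0 0 0 -1",
)

```text
t: 3.0
position: [569.8, 154.1, 100.1]
ee_rot: [-2.564, -1.815, 0.0]
ft_force: [0.4, -0.1, -0.3]
grip_width: -0.0
finger_force: 0.0
```

It shut on air, so vision is right: the real tips sit about 30 mm above the reported TCP. I'll open, go down to state z of about 52, and grip.

Emit:
servo_tool(
  steps="0 0 0 0 0 0 1; 0 0 0 0 0 0 1; 0 0 0 0 0 0 1; 0 0 0 0 0 0 1; 0 0 0 0 0 0 1",
)

```text
t: 3.42
position: [569.9, 154.1, 100.2]
ee_rot: [2.564, 1.815, -0.0]
ft_force: [-0.7, 0.2, -0.9]
grip_width: 60.6
finger_force: 0.0
```

Emit:
servo_tool(
  steps="0 0 0 0 0 0 1; 0 0 16 0 0 0 1; 0 0 32 0 0 0 1; 0 0 48 0 0 0 1; 0 0 48 0 0 0 1",
)

```text
t: 3.83
position: [566.7, 153.7, 48.6]
ee_rot: [-2.562, -1.813, 0.01]
ft_force: [-1.1, -0.2, -1.2]
grip_width: 85.4
finger_force: 0.0
```

Emit:
servo_tool(
  steps="0 0 0 0 0 0 -1; 0 0 0 0 0 0 -1; 0 0 0 0 0 0 -1; 0 0 0 0 0 0 -1; 0 0 0 0 0 0 -1",
  squeeze=40,
)

```text
t: 4.25
position: [570.7, 154.2, 53.3]
ee_rot: [2.564, 1.814, 0.003]
ft_force: [-0.0, -0.1, -0.3]
grip_width: 25.5
finger_force: 0.0
```

Emit:
servo_tool(
  steps="0 0 0 0 0 0 -1; 0 0 0 0 0 0 -1; 0 0 0 0 0 0 -1",
)

```text
t: 4.5
position: [569.1, 154.7, 53.3]
ee_rot: [-2.563, -1.814, 0.001]
ft_force: [-4.4, 1.1, 5.5]
grip_width: 17.5
finger_force: 43.2
```

Gripped at 17.5 mm. Now the wheel needs a clockwise turn of about 0.94 rad.

Emit:
servo_tool(
  steps="0 0 0 0 0 0.08 -1; 0 0 0 0 0 0.16 -1; 0 0 0 0 0 0.24 -1; 0 0 0 0 0 0.32 -1; 0 0 0 0 0 0.40 -1",
)

```text
t: 4.92
position: [569.0, 154.8, 53.3]
ee_rot: [-2.875, -1.264, 0.002]
ft_force: [-5.0, 0.9, 6.3]
grip_width: 17.2
finger_force: 43.2
```

Emit:
servo_tool(
  steps="0 0 0 0 0 0.08 -1; 0 0 0 0 0 0.16 -1; 0 0 0 0 0 0.24 -1; 0 0 0 0 0 0.32 -1; 0 0 0 0 0 0.40 -1",
)

```text
t: 5.33
position: [568.9, 154.9, 53.3]
ee_rot: [-3.069, -0.668, 0.003]
ft_force: [-4.7, 0.7, 6.3]
grip_width: 17.3
finger_force: 43.2
```

Emit:
servo_tool(
  steps="0 0 0 0 0 0.07 -1; 0 0 0 0 0 0.14 -1; 0 0 0 0 0 0.14 -1; 0 0 0 0 0 0.14 -1",
)

```text
t: 5.67
position: [568.9, 154.9, 53.3]
ee_rot: [-3.107, -0.456, 0.003]
ft_force: [-5.1, 2.0, 5.5]
grip_width: 17.2
finger_force: 43.2
```

```bash
python3 - <<'E'
from h import *
go([569,155,53],-73.1)
for n in("top","side"):
  im=env.camera(n)
  for c in("blue","yellow","green"):
    for b in blobs(im,c,150):
      e=ell(b);p=onz(n,e[0],52);d=p-[567.8,153.9];print(n,c,np.round(e[0],1),np.round(e[1],1),p.round(1),np.hypot(*d).round(1),np.degrees(np.arctan2(d[1],d[0])).round(1))
E
```

```text
pos [568.9 154.9  53.3] yang -73.3 shift [ 0.1 -0.1  0.3] turn [-0.002  0.001 -0.003]
top blue [166.5 249.7] [32.3 33.1] [477.3 126.3] 94.6 -163.0
top yellow [197.  196.1] [31.5 31.7] [594.6  63. ] 94.8 -73.6
top green [153.  166.7] [13.4 27. ] [662.5 162.7] 95.1 5.3
side blue [167.8 181.4] [20.6 28.6] [473.4 118.6] 100.8 -159.5
```

Blue now reads -163.0° against the pointer's -163.1°. I'll release and raise, and measure the holder by triangulation.

Emit:
servo_tool(
  steps="0 0 0 0 0 0 1; 0 0 0 0 0 0 1; 0 0 0 0 0 0 1; 0 0 0 0 0 0 1; 0 0 0 0 0 0 1",
)

```text
t: 6.18
position: [570.1, 154.0, 52.1]
ee_rot: [3.108, 0.457, 0.0]
ft_force: [0.6, 0.5, 0.2]
grip_width: 76.6
finger_force: 0.0
```

Emit:
servo_tool(
  steps="0 0 0 0 0 0 1; 0 0 -25 0 0 0 1; 0 0 -60 0 0 0 1; 0 0 -95 0 0 0 1; 0 0 -130 0 0 0 1",
)

```text
t: 6.6
position: [569.4, 154.0, 183.1]
ee_rot: [3.108, 0.457, -0.002]
ft_force: [-0.1, -0.6, 0.9]
grip_width: 85.5
finger_force: 0.0
```

```bash
python3 - <<'E'
from h import *
print(tri((295.8,174.4),(298.4,233.2)))
s=env.read_state();print(s["q"].round(2))
im=env.camera("top");sd=env.camera("side")
for b in blobs(im,"blue",50):
  e=ell(b);p=onz("top",e[0],52);d=p-[567.8,153.9];print(e[0],p,onz("top",e[0],34),np.degrees(np.arctan2(d[1],d[0])))
for n,i in(("top",im),("side",sd)):
  for b in blobs(i,"purple",25):
    e=ell(b);print(n,np.round(e[0]),onz(n,e[0],38).round())
go([647,-158,185],-45);go([647,-158,185],-90);go([647,-158,185],-135)
E
```

```text
(array([ 647.74324663, -158.26946947,   27.02407067]), np.float64(2.458690567384283))
[ 0.12  0.25  1.52 -0.    1.37  1.4 ]
(166.4745635986328, 249.7336883544922) [477.34223501 126.30624621] [478.89817504 129.78889378] -163.03589767580488
(295.78924560546875, 174.44004821777344) [ 642.41741629 -156.33777094] [ 647.02698083 -158.08358162] -76.47626865855658
pos [575.4 154.8 190.5] yang -73.3 shift [-21.5 320.1   6. ] turn [ 0.006 -0.014 -0.494]
pos [575.4 154.8 190.5] yang -73.3 shift [-21.5 320.1   6. ] turn [ 0.    -0.015  0.292]
pos [575.4 154.8 190.5] yang -73.3 shift [-21.5 320.1   6. ] turn [-0.006 -0.015  1.077]
```

Holder is at about (648,-158), with its collar at z≈27 as expected. Heading over it with yaw -45°, which keeps the fingers clear of the purple neighbours.

Emit:
servo_tool(
  steps="-21 320 0 0 0 -0.49 1; -21 320 0 0 0 -0.49 1; -21 320 0 0 0 -0.49 1; -21 320 0 0 0 -0.49 1; -21 320 0 0 0 -0.49 1",
)

```text
t: 7.12
position: [614.6, -41.5, 181.5]
ee_rot: [-2.901, -1.204, 0.001]
ft_force: [0.9, 0.1, 0.7]
grip_width: 85.8
finger_force: 0.0
```

```bash
python3 -c "
from h import *
go([648.5,-157.5,150],-45)"
```

```text
pos [614.6 -41.5 181.5] yang -44.9 shift [-58.2 105.9  31.4] turn [-0.001  0.     0.001]
```

Emit:
servo_tool(
  steps="-56 100 10 0 0 0 1; -56 100 20 0 0 0 1; -56 100 31 0 0 0 1; -56 100 31 0 0 0 1; -56 100 31 0 0 0 1",
)

```text
t: 7.53
position: [643.9, -152.2, 148.0]
ee_rot: [-2.903, -1.19, 0.006]
ft_force: [-0.6, -0.1, 0.5]
grip_width: 85.2
finger_force: 0.0
```

```bash
python3 - <<'E'
from h import *
im=np.hstack([env.camera("top")[90:230,220:360],env.camera("side")[120:260,220:360]])
cv2.imwrite("pics/pick.png",cv2.resize(im[:,:,::-1],(800,400),interpolation=cv2.INTER_CUBIC))
go([648.5,-157.5,13],-45)
i=env.camera_info("top")
E
```

```text
pos [ 645.1 -150.   150.5] yang -45.2 shift [ -2.9   8.  137.5] turn [-0.002  0.    -0.004]
```

View pics/pick.png

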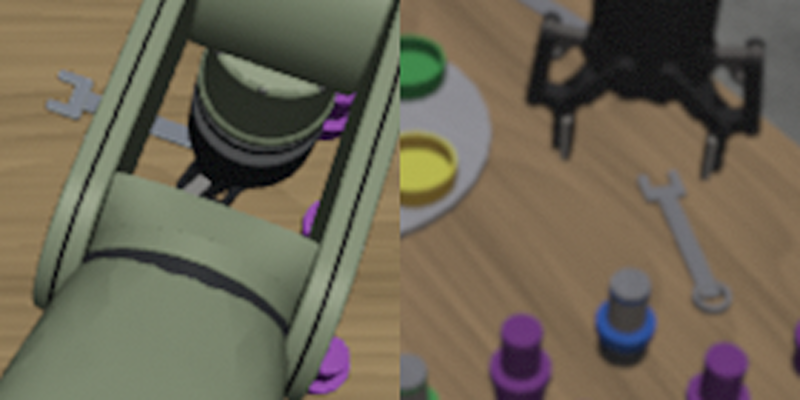

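The side view shows the fingertips straddling the blue holder's line: tips at (565,157) and (708,177), holder at (630,285). Descending.

Emit:
servo_tool(
  steps="-3 8 15 0 0 0 1; -3 8 30 0 0 0 1; -3 8 45 0 0 0 1; -3 8 45 0 0 0 1; -3 8 45 0 0 0 1",
)

```text
t: 8.05
position: [648.2, -157.0, 104.8]
ee_rot: [-2.902, -1.199, 0.003]
ft_force: [-0.7, 0.4, 0.5]
grip_width: 85.6
finger_force: 0.0
```

```bash
python3 -c "
from h import *
go([648.5,-157.5,13],-45)"
```

```text
pos [ 648.2 -157.   104.8] yang -45.1 shift [-0.   0.7 91.8] turn [-0.002  0.001 -0.002]
```

Emit:
servo_tool(
  steps="0 0 22 0 0 0 1; 0 0 44 0 0 0 1; 0 0 66 0 0 0 1; 0 0 88 0 0 0 1; 0 0 91 0 0 0 1",
)

```text
t: 8.47
position: [646.6, -156.9, 11.9]
ee_rot: [-2.9, -1.197, 0.007]
ft_force: [-2.0, 0.5, -0.6]
grip_width: 85.4
finger_force: 0.0
```

Emit:
servo_tool(
  steps="0 0 0 0 0 0 -1; 0 0 0 0 0 0 -1; 0 0 0 0 0 0 -1; 0 0 0 0 0 0 -1; 0 0 0 0 0 0 -1",
  squeeze=40,
)

```text
t: 8.88
position: [650.2, -158.5, 17.4]
ee_rot: [2.903, 1.196, 0.003]
ft_force: [-1.0, 0.9, 5.3]
grip_width: 28.8
finger_force: 38.9
```

Emit:
servo_tool(
  steps="0 0 0 0 0 0 -1; 0 0 0 0 0 0 -1",
)

```text
t: 9.05
position: [650.3, -158.6, 17.4]
ee_rot: [2.903, 1.197, 0.003]
ft_force: [-1.6, 0.5, 6.2]
grip_width: 28.5
finger_force: 39.0
```

Holder gripped at 28.5 mm, with the foot on the bench at state z≈17. That puts the seated height at state z≈51. Lifting.

Emit:
servo_tool(
  steps="0 0 -10 0 0 0 -1; 0 0 -30 0 0 0 -1; 0 0 -60 0 0 0 -1; 0 0 -90 0 0 0 -1; 0 0 -100 0 0 0 -1",
)

```text
t: 9.47
position: [651.9, -159.6, 120.7]
ee_rot: [2.899, 1.195, 0.009]
ft_force: [0.7, -0.6, -1.2]
grip_width: 29.0
finger_force: 39.9
```

```bash
python3 - <<'E'
from h import *
go([478.5,127,120],-73)
im=env.camera("top")
for b in blobs(im,"blue",50):
  e=ell(b);print(e[0],onz("top",e[0],52))
E
```

```text
pos [ 651.9 -159.6  120.7] yang -45.2 shift [  78.9 -325.6   -1.6] turn [ 0.007 -0.005  0.485]
(166.45455932617188, 249.71737670898438) [477.37747545 126.35045747]
```

Emit:
servo_tool(
  steps="7 -30 0 0 0 0.05 -1; 14 -60 0 0 0 0.1 -1; 21 -90 0 0 0 0.15 -1; 29 -120 0 0 0 0.2 -1; 36 -150 0 0 0 0.25 -1",
)

```text
t: 9.93
position: [566.5, -25.3, 113.0]
ee_rot: [-3.031, -0.821, 0.005]
ft_force: [0.3, -0.6, -2.3]
grip_width: 28.8
finger_force: 40.1
```

```bash
python3 -c "
from h import *
go([478.5,127,120],-73)"
```

```text
pos [566.5 -25.3 113. ] yang -59.7 shift [   0.9 -175.9   -6.6] turn [-0.002  0.003  0.232]
```

Emit:
servo_tool(
  steps="1 -40 -2 0 0 0.06 -1; 1 -80 -4 0 0 0.12 -1; 1 -120 -4 0 0 0.18 -1; 1 -155 -4 0 0 0.23 -1; 1 -170 -4 0 0 0.23 -1",
)

```text
t: 10.35
position: [478.8, 123.6, 116.9]
ee_rot: [-3.103, -0.474, 0.009]
ft_force: [-1.0, -0.5, -2.2]
grip_width: 28.9
finger_force: 40.3
```

Emit:
servo_tool(
  steps="0 0 0 0 0 0 -1; 0 0 0 0 0 0 -1; 0 0 0 0 0 0 -1",
)

```text
t: 10.6
position: [483.5, 119.8, 118.4]
ee_rot: [3.105, 0.472, -0.001]
ft_force: [-0.8, -0.1, -2.5]
grip_width: 28.9
finger_force: 40.4
```

```bash
python3 -c "
from h import *
go([478.5,127,75],-73)"
```

```text
pos [483.5 119.8 118.4] yang -72.7 shift [-2.6 -8.4 43.4] turn [0.001 0.001 0.005]
```

Emit:
servo_tool(
  steps="-2 -8 0 0 0 0 -1; -2 -8 15 0 0 0 -1; -2 -8 30 0 0 0 -1; -2 -8 43 0 0 0 -1; -2 -8 43 0 0 0 -1",
)

```text
t: 11.02
position: [476.8, 126.6, 73.2]
ee_rot: [-3.106, -0.469, 0.01]
ft_force: [-1.0, 0.5, -3.6]
grip_width: 28.4
finger_force: 40.3
```

```bash
python3 - <<'E'
from h import *
go([478.5,127,52],-73)
a=env.camera("top")[200:300,120:220];b=env.camera("side")[110:210,120:220]
cv2.imwrite("pics/place.png",cv2.resize(np.hstack([a,b])[:,:,::-1],(800,400),interpolation=cv2.INTER_CUBIC))
E
```

```text
pos [476.8 126.6  73.2] yang -72.8 shift [ 1.9  0.1 21.2] turn [-0.001  0.006  0.003]
```

Emit:
servo_tool(
  steps="0 0 5 0 0 0 -1; 0 0 10 0 0 0 -1; 0 0 15 0 0 0 -1; 0 0 19 0 0 0 -1; 0 0 19 0 0 0 -1",
)

```text
t: 11.53
position: [478.4, 127.4, 56.2]
ee_rot: [-3.106, -0.472, 0.003]
ft_force: [0.3, -0.7, -2.8]
grip_width: 29.3
finger_force: 40.3
```

Emit:
servo_tool(
  steps="0 0 1 0 0 0 -1; 0 0 2 0 0 0 -1; 0 0 3 0 0 0 -1; 0 0 4 0 0 0 -1; 0 0 4 0 0 0 -1",
)

```text
t: 11.95
position: [479.2, 127.5, 53.1]
ee_rot: [-3.106, -0.472, 0.0]
ft_force: [-0.5, 0.7, -2.8]
grip_width: 28.9
finger_force: 40.3
```

Emit:
servo_tool(
  steps="0 0 1 0 0 0 -1; 0 0 2 0 0 0 -1; 0 0 2 0 0 0 -1",
)

```text
t: 12.2
position: [479.5, 127.5, 51.4]
ee_rot: [3.106, 0.472, 0.001]
ft_force: [0.8, 0.3, -1.5]
grip_width: 28.8
finger_force: 40.4
```

Emit:
servo_tool(
  steps="0 0 1 0 0 0 -1; 0 0 1.5 0 0 0 -1; 0 0 1.5 0 0 0 -1",
)

```text
t: 12.45
position: [480.2, 127.5, 51.3]
ee_rot: [3.105, 0.473, 0.002]
ft_force: [-4.0, 0.6, 6.8]
grip_width: 28.7
finger_force: 41.2
```

Contact: the upward force has risen to 7 N at the expected height. Releasing and rising.

Emit:
servo_tool(
  steps="0 0 0 0 0 0 -0.2; 0 0 0 0 0 0 0.1; 0 0 0 0 0 0 0.4; 0 0 0 0 0 0 0.6; 0 0 0 0 0 0 0.6",
)

```text
t: 12.87
position: [479.2, 127.4, 49.5]
ee_rot: [3.106, 0.472, -0.0]
ft_force: [-0.0, -0.2, -0.2]
grip_width: 68.5
finger_force: 0.0
```

Emit:
servo_tool(
  steps="0 0 0 0 0 0 0.6; 0 0 -15 0 0 0 0.6; 0 0 -40 0 0 0 0.6; 0 0 -75 0 0 0 0.6; 0 0 -110 0 0 0 0.6",
)

```text
t: 13.28
position: [478.0, 127.3, 159.7]
ee_rot: [-3.106, -0.472, 0.005]
ft_force: [1.3, -0.4, -0.4]
grip_width: 68.0
finger_force: 0.0
```

Emit:
servo_tool(
  steps="0 30 -20 0 0 0 0.6; 0 70 -20 0 0 0 0.6; 0 110 -20 0 0 0 0.6; 0 150 -20 0 0 0 0.6; 0 190 -20 0 0 0 0.6",
)

```text
t: 13.7
position: [536.1, -55.6, 180.0]
ee_rot: [3.106, 0.473, 0.001]
ft_force: [0.3, 0.4, 0.1]
grip_width: 68.3
finger_force: 0.0
```

```bash
python3 - <<'E'
from h import *
t=env.camera("top");s=env.camera("side")
a=t[200:300,120:220];b=s[110:210,120:220]
cv2.imwrite("pics/final.png",cv2.resize(np.hstack([a,b])[:,:,::-1],(800,400),interpolation=cv2.INTER_CUBIC))
for c in("yellow","green","blue"):
  for k in blobs(t,c,40):
    e=ell(k);p=onz("top",e[0],52);d=p-[567.8,153.9];print(c,np.round(e[0]),p.round(1),np.hypot(*d).round(1),np.degrees(np.arctan2(d[1],d[0])).round(1))
E
```

```text
yellow [205. 199.] [587.4  44.9] 110.8 -79.8
yellow [366. 239.] [ 498. -305.] 464.2 -98.6
green [145. 169.] [658.3 181.3] 94.6 16.9
```

View pics/final.png

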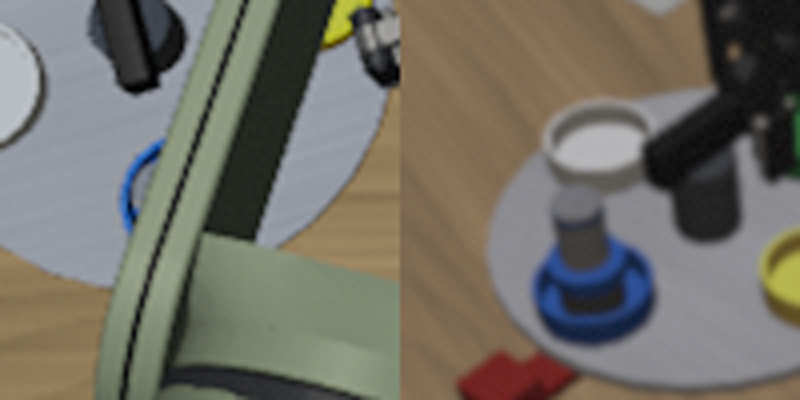

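The side crop shows the holder upright in the blue cup at (590,270), facing the red pointer. The green cup reads 16.9°, directly opposite the pointer's -163.1°, so the wheel hasn't moved.

Emit:
servo_tool(
  steps="0 0 0 0 0 0 0.6; 0 0 0 0 0 0 0.6; 0 0 0 0 0 0 0.6",
)

```text
t: 14.05
position: [535.2, -52.6, 179.4]
ee_rot: [-3.105, -0.474, 0.001]
ft_force: [0.0, -1.2, 0.5]
grip_width: 68.1
finger_force: 0.0
```

```bash
python3 -c "
from cell import env
print(env.job_done())"
```

```text
the job is handed in; nothing more can be done
None
```

The blue pocket is at the red pointer, the blue-collared holder stands upright and released in it, and the job was handed in at about 14 s; the last images matched, but no verdict came back.

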